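# Catch the press ball in the dish and present it to the press

## Task

Pick up the shallow dish by its upright grip bar, and with the bar pointing straight away from the ball dispenser push the dish's rim against the paddle under the chute, so that the chute tips and its steel ball drops into the dish, and let it settle there. Draw back and turn the dish a quarter turn, level and gently so that the ball stays in the middle, until the pouring lip points straight into the hand press's slot with the lip's tip about 2 cm in front of the slot's mouth and a finger's breadth or two above it. Finish still holding the dish there, level, still and touching nothing else, with the ball centred; do not drop the ball or disturb the yo-yo, bearing, pad seater and jar.

Things in the scene. Friction and masses are not known exactly. Their poses are not given: they have to be found in the camera images.
- dish_center (a point): Centre of the floor of a round shallow aluminium dish (120 mm across, 160 g, rim top 26 mm above its underside); this point is 7 mm above the underside. The floor rises as a wide cone, 7 then 16 degrees, to a 4 mm rim wall. z up; grip bar on the dish's -x side, pouring lip on its +y side. Starts standing on the cart, bar towards the robot within 0.4 rad.
- dish_handle (a point): Grip point of the dish's upright grip bar: 88 mm from the dish's centre along its -x, 50 mm above the underside. The bar is 26 mm (dish x, radial) by 14 mm (dish y) and stands up to 68 mm above the underside, well over the rim; the arm joining it to the rim is 24 mm high at most. Pinch it from above across its 14 mm. Axes as the dish.
- dish_lip (a point): Outer tip of the dish's pouring lip, a flat tongue 30 mm wide at a gap in the rim: 78 mm from the dish's centre along its +y, 18 mm above the underside. Axes as the dish.
- ball_center (a point): Centre of a loose steel ball, 22 mm diameter, 44 g. Starts at the back of the chute. In the middle of the dish its centre is about 11 mm above dish_center.
- ball: The same steel ball, origin on it (use ball_center for its centre).
- dispenser: Fixed ball dispenser: a grey post with two forks that carry a rocking steel chute. Origin on the cart straight below the chute's pivot, which is 160 mm up. -x is the front, where the ball comes out; the post stands behind, from x = 100 mm. In front of and below the chute all is free but for a 10 mm thick foot plate from x = 20 mm.
- chute_mouth (a point): Middle of the floor's edge at the open front end of the chute (trough 28 mm wide inside), 30 mm in front of the pivot and about 3 mm above it at rest; it drops about 10 mm when the chute is tipped.
- chute_paddle (a point): Front face of the paddle, a plate 36 mm wide hanging from 4 to 70 mm below the chute's pivot; this point is 40 mm below the pivot. Pushed backwards (dispenser +x) it tips the chute's mouth down. With the dish's rim top about 30 mm below the pivot the dish passes under the mouth, and about 14 mm of push past first touch tips the ball out, near the dish's middle.
- chute (a joint): Tip angle of the chute: 0 at rest (trough leans back 0.09 rad), up to 0.40 rad at its stop. The ball runs out from about 0.15 rad, readily at 0.3. A light spring returns it (about 1 N at the paddle).
- press: Fixed chrome hand press, about 330 mm high with its lever. Origin on the cart under the press. -x is the front. Two anvil blocks, tops 70 mm above the cart, leave a straight slot 28 mm wide along x that is open to the front; the round plunger hangs over it, its foot 125 mm up.
- press_slot (a point): Middle of the slot's mouth at the anvil's front face, at the height of the anvil's top: 60 mm in front of the press's origin (its -x) and 70 mm above the cart. The base plate reaches 20 mm further forward but is only 25 mm high.
- yoyo_center (a point): Bystander: sky-blue yo-yo, 56 mm across, 38 mm high, lying flat; centre.
- bearing: Bystander: white ceramic bearing ring, 19 mm across, 7 mm high, lying flat; origin under its centre.
- seater: Bystander: steel response pad seater, a stepped rod 105 mm long, 22 mm thick, lying along its x; origin under its middle.
- jar: Bystander: glass jar with a cork lid, 64 mm across, 93 mm high; origin under its centre.
Not all that is in view belongs to the job. Of the things that look like the part that bears dish_center, the larger one is meant. Several things have the shape of the dispenser; the one meant has the colours described above.

How it is judged:
By the outcome, as a careful person would: the job done as asked, in the order asked, and still so for the second after the job is handed in, while the arm keeps its last pose, push and grip.
It also fails if it takes over 67 s, if anything falls off the work surface, if the arm or the gripper's body presses on something with over 40 N, if the wrist force passes 120 N, or if a joint passes its speed limit or range.

## Robot

A 6-joint arm with a two-finger parallel gripper is mounted at the origin on the work surface. World frame = base frame: x ahead of the robot, y to its left, z up, the work surface at z = 0. Lengths are in m, angles in degrees, forces in N, time in s.
With the tool pointing down it reaches from about 0.4 to 0.825 m from the base axis. Payload 7 kg.
Tool frame: the origin (TCP) lies at the very end of the fingers, on their centre line; the grasp point (between the pads) lies 19 mm behind it (r.hold_point_z is the distance from the TCP to the grasp point, in m); z points along the fingers, y is the line along which they close (so a half turn about z gives the same grasp; the last joint's range is limited). The gripper opens to 88 mm and grips with 3 to 60 N. Pads are 19 mm wide; open, the fingers measure 130 mm over their backs; the gripper's body (78 mm by 193 mm) begins 47 mm behind the grasp point.
Start: joints at [-48.065, 20.546, 0.682, 0, -70.136, -16.507], TCP at [0.29, -0.61, 0.227] pointing down, gripper open.
Joint ranges: [-176.03, 176.03], [-82.01, 121.73], [-58.28, 71.71], [-173.87, 95.51], [-174.79, -0.11], [-173.66, 173.66]. Speed limits (degrees/s): [136.94, 136.94, 172.46, 180, 180, 180].

## Interface

Orientations are given as [roll, pitch, yaw] about the fixed x, y, z axes, in that order (R = Rz(yaw) Ry(pitch) Rx(roll)).
In Python, from plant import telemetry, vision, workorder, r gives the robot as it stands.
- The arm moves only by the tool move_arm, never from a script. Its argument "plan" is a list of rows, each a list of 7 numbers: the opening, from -1 (shut) to 1 (fully open), so that 0 is half open, then the shift along the world's x, y, z in m, then the turn, a rotation vector about the world's x, y, z in degrees. In form: [[fingers, dx, dy, dz, ax, ay, az], ...]. A call has 1 to 20 rows; each row shifts and turns the commanded pose from where the row before left it; what a row does not reach is not made up. A row lasts 1/8 s, in which the tool goes at most 62.5 mm and 10.7 degrees, less where a joint would pass 70% of its speed; a pose out of reach is approached as far as the arm can. A call is refused whole if a number of a shift passes 0.0625 or a number of a turn 10.7, either way. A call with a gripper value outside its range is refused whole. The fingers move at their own pace and stop on an object; "force" is the grip in N (left out, the last holds). Time passes only in rows, so rows that do not move let the fingers close. It gives the time, the measured TCP pose, the force, the opening and the grip force at its end, in the units of the state.
- telemetry.get_state(): the state, without advancing time (a new reading comes with each control period).
- vision.capture(name): name is "scene" or "top" or "wrist"; returns a dict with "img" (400x640x3 uint8, red, green, blue), "depth" (400x640 float32, m along the optical axis (not along the pixel's ray), 0 where there is no reading), "intrinsics" (3x3 intrinsics, pixels), "R" (3x3) and "t" (3): a world point X has camera coordinates R X + t. Camera axes: x right, y down, z forward; pixel columns grow to the right and rows downward; lengths in m; the calibration is good to about 2 mm. A picture is of the moment at which its call begins.
- workorder.close_job(): hands the job in; it is judged then, once.
The state is a dict: "time_s": time; "joints": joint angles; "qd": joint speeds; "joint_torque": joint torques, N m; "tcp_pos": TCP position; "eef_rot": TCP orientation; "contact_force": force on the tool from outside, world axes, zero at the start; "moment": the same for the moment, N m; "gripper_width": finger opening in m; "gripper_force": force on a finger pad.
Only numpy, scipy, OpenCV 4.12 (cv2) and the standard library are available. Lean on these libraries where they do the work, as an engineer would, in place of code of your own. Each camera call takes 0.05 s, during which the arm holds its last target. There are 200 camera calls.

## Working session

There is one attempt and no reset: what is moved stays moved. The work goes in short steps, Python scripts to look and compute and a tool call to move; the robot and the scene stay as the last step left them, time stands still between calls to the robot, and variables do not carry over. Pictures are saved under pics/ and viewed, at most 10 in all, crops included, and the job is handed in when it is done.

Besides the shell and the picture viewer there is one more tool, called after ">>>" by a JSON object that holds its "name" and its "arguments". move_arm: Moves the arm, as the interface text tells. Its arguments: {"type":"object","properties":{"plan":{"type":"array"},"force":{"type":"number"}},"required":["plan"]}

```bash
mkdir -p pics; cat > h.py <<'E'
import numpy as np, cv2
from plant import telemetry, vision, workorder, r
def cap(n):
    c=vision.capture(n); c={k:(np.array(v) if not isinstance(v,str) else v) for k,v in c.items()}; return c
def save(c,name,box=None,scale=1):
    im=c["img"][:,:,::-1]
    if box: x0,y0,x1,y1=box; im=im[y0:y1,x0:x1]
    im=cv2.resize(im,None,fx=scale,fy=scale,interpolation=cv2.INTER_CUBIC); cv2.imwrite("pics/"+name,im)
def onplane(c,uv,z):
    uv=np.atleast_2d(uv).astype(float); K=c["intrinsics"];R=c["R"];t=c["t"]
    o=-R.T@t; d=(R.T@np.linalg.inv(K)@np.c_[uv,np.ones(len(uv))].T).T
    return o+d*((z-o[2])/d[:,2])[:,None]
def proj(c,X):
    X=np.atleast_2d(X); p=(c["intrinsics"]@(c["R"]@X.T+c["t"][:,None])).T; return p[:,:2]/p[:,2:]
def cloud(c):
    h,w=c["depth"].shape; v,u=np.mgrid[:h,:w]; d=c["depth"]
    P=np.stack([u*d,v*d,d],-1)@np.linalg.inv(c["intrinsics"]).T
    return (P-c["t"])@c["R"]
def st():
    s=telemetry.get_state(); print({k:np.round(s[k],4).tolist() for k in ("time_s","tcp_pos","eef_rot","contact_force","gripper_width","gripper_force","joints")})
    return s
E
python3 - <<'E'
from h import *
import pickle
st()
D={}
for n in("scene","top","wrist"):
    D[n]=cap(n); print(n,-D[n]["R"].T@D[n]["t"],D[n]["R"][2],D[n]["intrinsics"][0,0], (D[n]["depth"]>0).mean())
pickle.dump(D,open("d0.pkl","wb"))
save(D["top"],"top0.png",None,1.25); save(D["scene"],"scene0.png",None,1.25)
print(r.hold_point_z)
E
```

```text
{'time_s': 0.0, 'tcp_pos': [0.2896, -0.6092, 0.2256], 'eef_rot': [179.9025, -0.0082, -154.581], 'contact_force': [-0.6493, -0.0718, -0.5437], 'gripper_width': 0.0874, 'gripper_force': 0.0, 'joints': [-48.0655, 20.5938, 0.6329, -0.0211, -70.1349, -16.5083]}
scene [1.31445573 0.74066409 1.00187313] [-0.56111366 -0.52857676 -0.63699142] 444.7948486083908 0.99580078125
top [0.42906625 0.02862338 1.15078528] [ 0.1208552   0.00163743 -0.9926688 ] 374.34350492685263 0.99587109375
wrist [ 0.22963421 -0.63823932  0.38547133] [ 0.22539118  0.10763595 -0.96830435] 282.44986737680017 0.9608359375
0.0188
```

View pics/top0.png

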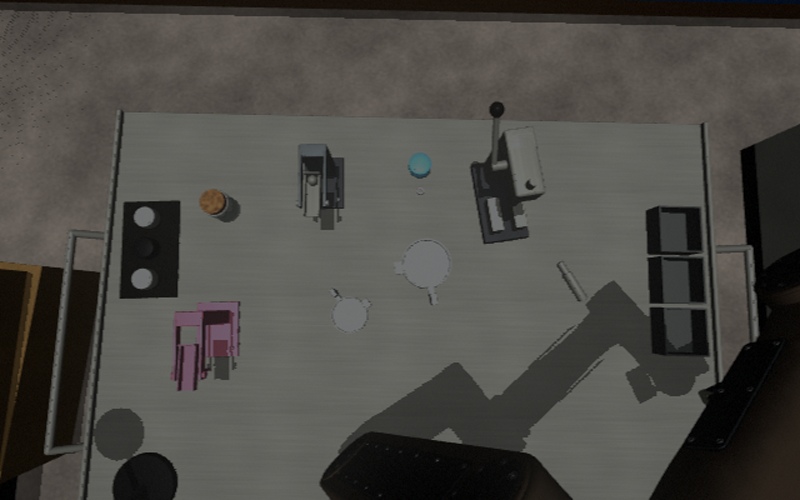

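View pics/scene0.png

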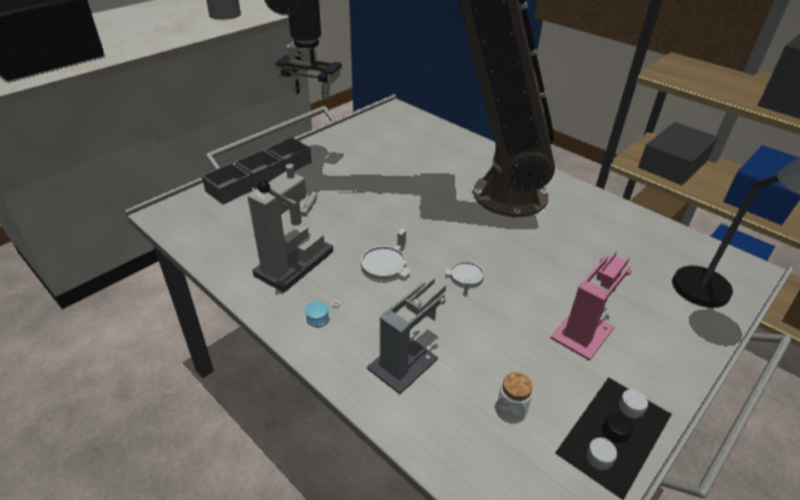

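Top view (800×500 px). Dish-like things: the large dish at (427,263), with its bar at (433,297) and lip at (398,268), and a small dish at (350,314). Dispenser-like things: a grey one at (318,185) and a pink one at (207,340). I choose the large dish and the grey dispenser. The press is at (505,190), yo-yo (420,165), bearing (420,190), seater (571,281) and jar (214,202). One close crop will check this.

```bash
python3 - <<'E'
from h import *
import pickle
D=pickle.load(open("d0.pkl","rb"))
save(D["top"],"crop0.png",(225,85,450,250),3.5)
save(D["scene"],"crop1.png",(160,110,390,330),2.7)
P=cloud(D["top"]); Q=cloud(D["scene"])
for n,A in(("top",P),("scene",Q)):
    # table plane check & local heights
    m=(abs(A[...,0]-.5)<.35)&(abs(A[...,1])<.5)
    z=A[...,2][m]; print(n,"table z median",np.median(z[abs(z)<.02]))
for u,v in [(427,263),(433,297),(398,268),(350,314),(313,150),(318,170),(311,205),(336,160),(497,215),(521,215),(525,180),(420,165),(420,190),(571,281),(214,202)]:
    print((u,v),P[int(v/1.25),int(u/1.25)].round(3))
E
```

```text
top table z median -0.0005365770201490674
scene table z median -0.001205910239627942
(427, 263) [ 0.529 -0.044  0.003]
(433, 297) [ 0.445 -0.056  0.068]
(398, 268) [0.514 0.026 0.017]
(350, 314) [0.4   0.139 0.003]
(313, 150) [0.755 0.217 0.164]
(318, 170) [0.739 0.222 0.063]
(311, 205) [0.633 0.218 0.162]
(336, 160) [0.781 0.189 0.011]
(497, 215) [ 0.638 -0.203  0.069]
(521, 215) [ 0.639 -0.258  0.07 ]
(525, 180) [ 0.671 -0.217  0.264]
(420, 165) [ 0.764 -0.023  0.04 ]
(420, 190) [ 0.711 -0.026 -0.   ]
(571, 281) [ 0.492 -0.392  0.018]
(214, 202) [0.653 0.455 0.086]
```

View pics/crop0.png

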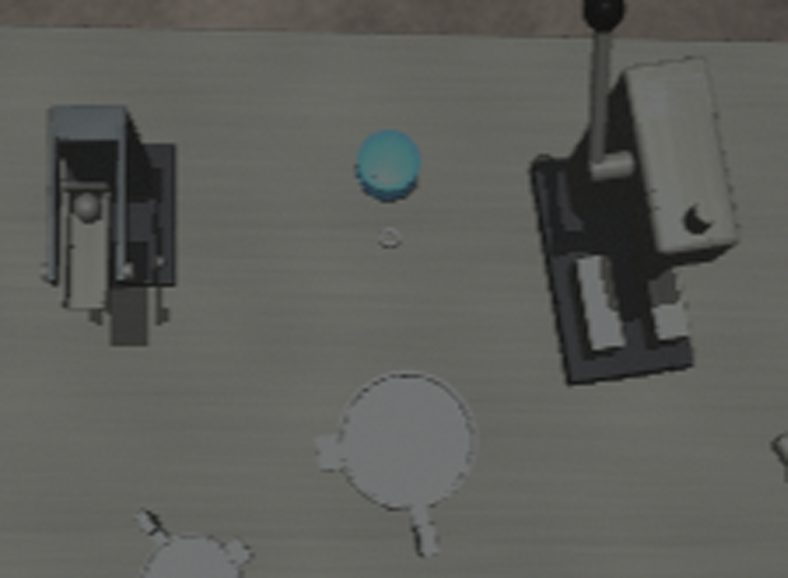

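View pics/crop1.png

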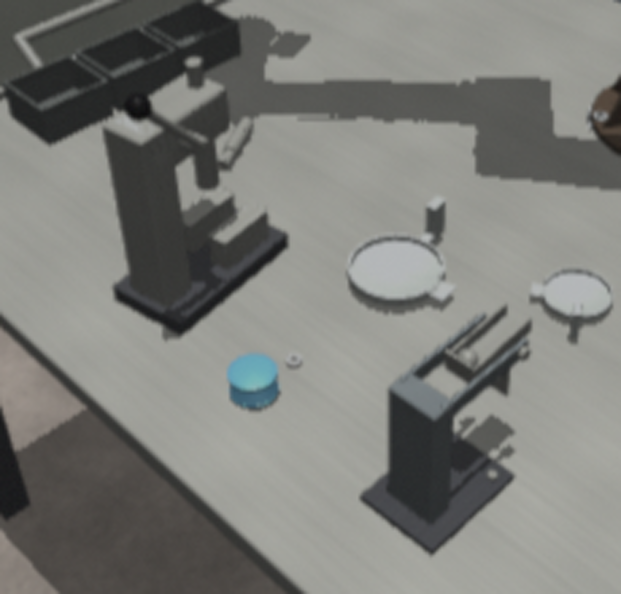

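The crops confirm the choice: large plain dish (rim centre at (408,440) in the top crop), its bar at (425,530) and lip at (330,452). The grey dispenser has the ball at (88,205) and chute mouth at (88,308). The press slot lies between the anvils at about (635,340), front edge of the base at (630,375). Next I measure.

```bash
cat > m.py <<'E'
from h import *
import pickle
D=pickle.load(open("d0.pkl","rb"))
def circ(p):
    A=np.c_[2*p,np.ones(len(p))]; s=np.linalg.lstsq(A,(p**2).sum(1),rcond=None)[0]; return s[:2],np.sqrt(s[2]+s[:2]@s[:2])
def rect(p):
    (c,s,a)=cv2.minAreaRect((p*1000).astype(np.float32)); return np.round(c,1),np.round(s,1),round(a,2)
for n in("top","scene"):
    A=cloud(D[n]).reshape(-1,3); x,y,z=A.T
    print("==",n)
    reg=(np.hypot(x-.52,y+.045)<.075)
    m=reg&(z>.0225)&(z<.03); p=A[m,:2]
    for _ in range(4):
        c,R=circ(p); e=abs(np.hypot(*(p-c).T)-R); p=p[e<max(.003,2*np.median(e))]
    print("rim",c,R,len(p))
    m=(np.hypot(x-.44,y+.055)<.04)&(z>.055)&(z<.075); print("bartop",A[m].mean(0),m.sum(),rect(A[m][:,:2]),np.percentile(z[m],95))
    m=(abs(x-.512)<.03)&(y>.01)&(y<.05)&(z>.010)&(z<.03)&(np.hypot(*(A[:,:2]-c).T)>.064); print("lip",A[m].mean(0),m.sum())
    # dispenser
    dr=(x>.55)&(x<.85)&(abs(y-.21)<.08)
    for lo,hi in((.005,.015),(.15,.158),(.158,.17),(.17,.2)):
        m=dr&(z>lo)&(z<hi); 
        if m.sum()>10: print("disp",lo,hi,m.sum(),rect(A[m][:,:2]),A[m].min(0).round(3),A[m].max(0).round(3))
    pr=(x>.5)&(x<.85)&(abs(y+.22)<.12)
    for lo,hi in((.018,.030),(.063,.076),(.25,.28)):
        m=pr&(z>lo)&(z<hi); print("press",lo,m.sum(),rect(A[m][:,:2]),A[m].min(0).round(3),A[m].max(0).round(3))
    m=pr&(z>.063)&(z<.076); k=np.median(A[m][:,1])
    for s in(y>-.228,y<-.228):
        mm=m&s
        if mm.sum()>5: print("  anvil",mm.sum(),rect(A[mm][:,:2]),A[mm].mean(0).round(4))
    # ball
    m=(np.hypot(x-.70,y-.225)<.03)&(z>.162)&(z<.2); print("ball-ish",m.sum(),A[m].mean(0) if m.any() else 0)
E
python3 m.py
```

```text
== top
rim [ 0.52589825 -0.04089949] 0.058365942023983194 121
bartop [ 0.43976742 -0.05692548  0.06702013] 45 (array([439.7, -57.3]), array([22.9, 14.5]), 1.41) 0.06969657634605496
lip [0.51340313 0.02837416 0.01848695] 47
disp 0.005 0.015 495 (array([717.8, 212.5]), array([237.1, 134.3]), 5.42) [0.597 0.154 0.005] [0.842 0.287 0.015]
disp 0.15 0.158 170 (array([691. , 215.7]), array([151.7,  56.8]), 0.57) [0.615 0.187 0.15 ] [0.767 0.243 0.158]
disp 0.158 0.17 570 (array([689.4, 218.5]), array([159.1,  70.1]), 4.23) [0.609 0.18  0.158] [0.769 0.25  0.17 ]
disp 0.17 0.2 310 (array([688.4, 216.2]), array([157. ,  57.3]), 1.04) [0.61  0.187 0.17 ] [0.767 0.245 0.183]
press 0.018 1045 (array([ 659.2, -155.7]), array([216.5, 210.6]), 22.67) [ 0.519 -0.289  0.018] [ 0.778 -0.1    0.03 ]
press 0.063 480 (array([ 690.3, -218.4]), array([169.9,  84.6]), 10.21) [ 0.6   -0.274  0.063] [ 0.769 -0.176  0.076]
press 0.25 1386 (array([ 706.3, -201.6]), array([137.2,  91.2]), 11.35) [ 0.638 -0.255  0.25 ] [ 0.781 -0.149  0.28 ]
  anvil 294 (array([ 685.2, -199.6]), array([169.3,  41.7]), 2.33) [ 0.
[... 723 characters left out ...]
7 ]
disp 0.17 0.2 232 (array([692.4, 218.8]), array([161.5,  59.5]), 2.36) [0.611 0.189 0.17 ] [0.774 0.249 0.18 ]
press 0.018 578 (array([ 658.8, -200.9]), array([147.5, 287.2]), 79.2) [ 0.532 -0.264  0.018] [ 0.795 -0.102  0.03 ]
press 0.063 360 (array([ 695.8, -216.6]), array([176.9,  87.7]), 9.89) [ 0.605 -0.274  0.063] [ 0.784 -0.173  0.076]
press 0.25 595 (array([ 711.1, -196.9]), array([142.9,  94.5]), 8.77) [ 0.642 -0.249  0.25 ] [ 0.786 -0.144  0.279]
  anvil 223 (array([ 695.6, -195. ]), array([ 54.4, 181.1]), 86.43) [ 0.684  -0.194   0.0683]
  anvil 137 (array([ 697.8, -242.7]), array([172.5,  28.8]), 12.39) [ 0.6568 -0.25    0.0683]
ball-ish 164 [0.69676753 0.22669633 0.17019031]
```

>>> {"name": "move_arm", "arguments": {"plan": [[1, 0.006, 0.02, 0, 0, 0, -0.6], [1, 0.012, 0.044, 0, 0, 0, -1.2], [1, 0.013, 0.048, 0, 0, 0, -1.3], [1, 0.013, 0.048, 0, 0, 0, -1.3], [1, 0.013, 0.048, 0, 0, 0, -1.3], [1, 0.013, 0.048, 0, 0, 0, -1.3], [1, 0.013, 0.048, 0, 0, 0, -1.3], [1, 0.013, 0.048, 0, 0, 0, -1.3], [1, 0.013, 0.048, 0, 0, 0, -1.3], [1, 0.013, 0.048, 0, 0, 0, -1.3], [1, 0.013, 0.048, 0, 0, 0, -1.3], [1, 0.01, 0.04, -0.01, 0, 0, -1.0], [1, 0.006, 0.022, -0.01, 0, 0, -0.5], [1, 0, 0, 0, 0, 0, 0], [1, 0, 0, 0, 0, 0, 0]]}}

```text
time_s: 2.02
tcp_pos: [0.4406, -0.0519, 0.2067]
eef_rot: [-180.0, -0.0, -169.5]
contact_force: [0.0, 0.1, 0.6]
gripper_width: 0.0876
gripper_force: 0.0
```

```bash
python3 - <<'E'
from h import *
import pickle
s=st(); c=cap("wrist"); pickle.dump((c,s),open("w1.pkl","wb")); save(c,"w1.png")
print(-c["R"].T@c["t"],c["R"][2])
E
```

```text
{'time_s': 2.025, 'tcp_pos': [0.4406, -0.0519, 0.2067], 'eef_rot': [-179.9904, -0.0144, -169.5435], 'contact_force': [0.0028, 0.0599, 0.5791], 'gripper_width': 0.0876, 'gripper_force': 0.0, 'joints': [18.9064, -0.9752, -28.6944, 0.0084, -62.2964, -98.4538]}
[ 0.37524329 -0.06409072  0.36643094] [ 0.2459547   0.04446999 -0.96826066]
```

View pics/w1.png

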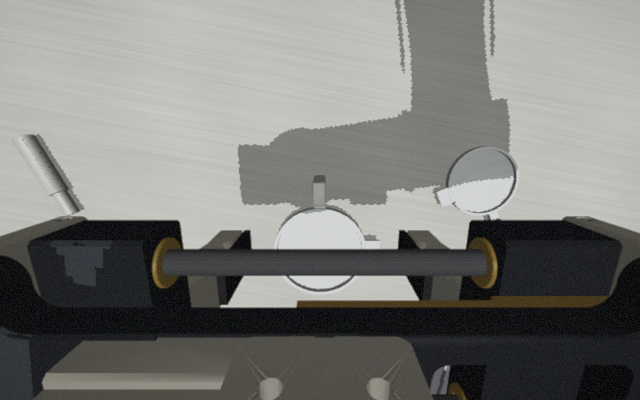

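Wrist view: large dish centred at (320,248), bar (319,190), lip (372,241), small dish (482,180). Joint 6 would run out of range at the press in this orientation, so I use the half-turned grasp. I measure the bar here first.

```bash
python3 - <<'E'
from h import *
import pickle
c,s=pickle.load(open("w1.pkl","rb"))
A=cloud(c).reshape(-1,3);x,y,z=A.T
m=(np.hypot(x-.44,y+.055)<.035)&(z>.05)&(z<.08)
print("table",np.median(z[(abs(z)<.02)]), "bar",A[m].mean(0),m.sum(),np.percentile(z[m],[10,50,90]))
p=(A[m][:,:2]*1000).astype(np.float32); mt=z>.062; print(cv2.minAreaRect(p), cv2.minAreaRect((A[m&mt][:,:2]*1000).astype(np.float32)))
m=(z>.0225)&(z<.03)&(np.hypot(x-.527,y+.04)<.07); p=A[m,:2]
for _ in range(5):
    a=np.linalg.lstsq(np.c_[2*p,np.ones(len(p))],(p**2).sum(1),rcond=None)[0];R=np.sqrt(a[2]+a[:2]@a[:2]);e=abs(np.hypot(*(p-a[:2]).T)-R);p=p[e<max(.003,2*np.median(e))]
print("rim",a[:2],R,len(p))
E
```

```text
table 0.0016038140339147675 bar [ 0.44037301 -0.05805745  0.06824282] 336 [0.06609017 0.06932105 0.07030147]
((442.0993957519531, -57.86273193359375), (26.47197914123535, 13.262581825256348), 10.746503829956055) ((442.0610046386719, -57.782142639160156), (26.448699951171875, 13.07225513458252), 10.128740310668945)
rim [ 0.52776425 -0.04191458] 0.05790293321916635 846
```

>>> {"name": "move_arm", "arguments": {"plan": [[1, 0, 0, 0, 0, 0, 5], [1, 0, 0, 0, 0, 0, 10], [1, 0, 0, 0, 0, 0, 10], [1, 0, 0, 0, 0, 0, 10], [1, 0, 0, 0, 0, 0, 10], [1, 0, 0, 0, 0, 0, 10], [1, 0, 0, 0, 0, 0, 10], [1, 0, 0, 0, 0, 0, 10], [1, 0, 0, 0, 0, 0, 10], [1, 0, 0, 0, 0, 0, 10], [1, 0, 0, 0, 0, 0, 10], [1, 0, 0, 0, 0, 0, 10], [1, 0, 0, 0, 0, 0, 10], [1, 0, 0, 0, 0, 0, 10], [1, 0, 0, 0, 0, 0, 10], [1, 0, 0, 0, 0, 0, 10], [1, 0, 0, 0, 0, 0, 10], [1, 0, 0, 0, 0, 0, 10], [1, 0, 0, 0, 0, 0, 5], [1, 0, 0, 0, 0, 0, 0]]}}

```text
time_s: 4.58
tcp_pos: [0.4407, -0.0523, 0.2069]
eef_rot: [-180.0, -0.0, 10.3]
contact_force: [-0.1, -0.9, -0.8]
gripper_width: 0.0874
gripper_force: 0.0
```

```bash
python3 - <<'E'
from h import *
import pickle
s=st(); c=cap("wrist"); pickle.dump((c,s),open("w2.pkl","wb")); save(c,"w2.png")
A=cloud(c).reshape(-1,3);x,y,z=A.T
def fit(m):
    p=A[m,:2]
    for _ in range(5):
        a=np.linalg.lstsq(np.c_[2*p,np.ones(len(p))],(p**2).sum(1),rcond=None)[0];R=np.sqrt(a[2]+a[:2]@a[:2]);e=abs(np.hypot(*(p-a[:2]).T)-R);p=p[e<max(.003,2*np.median(e))]
    return a[:2],R,len(p)
m=(np.hypot(x-.44,y+.055)<.035)&(z>.062)&(z<.08)
print("table",np.median(z[(abs(z)<.02)]), "bar",A[m].mean(0) if m.any() else 0,m.sum())
if m.sum()>4: print(cv2.minAreaRect((A[m][:,:2]*1000).astype(np.float32)))
print("rim",fit((z>.0225)&(z<.03)&(np.hypot(x-.527,y+.04)<.07)))
E
```

```text
{'time_s': 4.575, 'tcp_pos': [0.4407, -0.0523, 0.2069], 'eef_rot': [-179.9969, -0.032, 10.3135], 'contact_force': [-0.1272, -0.8936, -0.8147], 'gripper_width': 0.0874, 'gripper_force': 0.0, 'joints': [18.8309, -0.9975, -28.6843, 0.0018, -62.281, 81.4817]}
table 0.0016317187591146376 bar [ 0.44371584 -0.05849174  0.06906289] 307
((443.2394104003906, -58.62287902832031), (25.015398025512695, 13.166193962097168), 10.892608642578125)
rim (array([ 0.52870017, -0.04224434]), np.float64(0.05799823524985302), 1211)
```

View pics/w2.png

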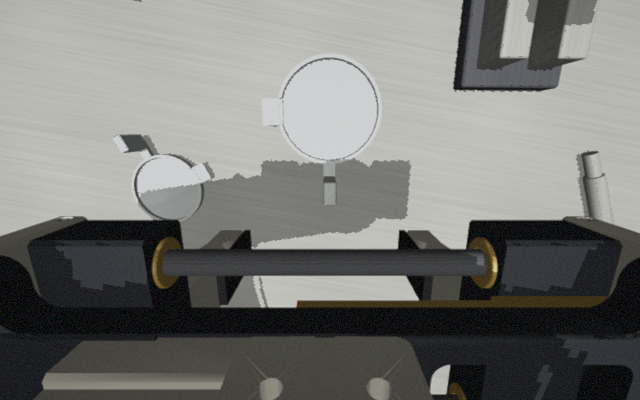

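Wrist view 2: dish centre (330,108), bar (330,192), lip (271,112), press anvils at top right (515,30)–(575,30). Both wrist views agree: bar (0.4427, −0.0582), dish yaw about 10.4°. I go down and grip.

>>> {"name": "move_arm", "arguments": {"plan": [[1, 0.002, -0.006, -0.01, 0, 0, 0.1], [1, 0, 0, -0.02, 0, 0, 0], [1, 0, 0, -0.025, 0, 0, 0], [1, 0, 0, -0.025, 0, 0, 0], [1, 0, 0, -0.025, 0, 0, 0], [1, 0, 0, -0.025, 0, 0, 0], [1, 0, 0, -0.02, 0, 0, 0], [1, 0, 0, -0.015, 0, 0, 0], [1, 0, 0, -0.01, 0, 0, 0], [1, 0, 0, 0, 0, 0, 0], [-1, 0, 0, 0, 0, 0, 0], [-1, 0, 0, 0, 0, 0, 0], [-1, 0, 0, 0, 0, 0, 0], [-1, 0, 0, 0, 0, 0, 0], [-1, 0, 0, 0, 0, 0, 0], [-1, 0, 0, 0, 0, 0, 0], [-1, 0, 0, 0, 0, 0, 0], [-1, 0, 0, 0, 0, 0, 0]], "force": 50}}

```text
time_s: 6.88
tcp_pos: [0.4428, -0.0576, 0.0315]
eef_rot: [180.0, 0.0, 10.5]
contact_force: [0.3, -0.8, 0.0]
gripper_width: 0.0139
gripper_force: 50.0
```

```bash
python3 - <<'E'
from h import *
st()
E
```

```text
{'time_s': 6.875, 'tcp_pos': [0.4428, -0.0576, 0.0315], 'eef_rot': [179.9996, 0.0036, 10.5279], 'contact_force': [0.2745, -0.8308, 0.0033], 'gripper_width': 0.0139, 'gripper_force': 50.0216, 'joints': [18.0266, 12.695, -41.5274, -0.0002, -35.7813, 82.5015]}
```

Gripped (13.9 mm wide, 50 N). I lift and move to a spot in front of the dispenser for a close look.

>>> {"name": "move_arm", "arguments": {"plan": [[-1, 0, 0, 0.004, 0, 0, 0], [-1, 0, 0, 0.01, 0, 0, 0], [-1, 0, 0, 0.02, 0, 0, 0], [-1, 0, 0, 0.02, 0, 0, 0], [-1, 0, 0, 0.02, 0, 0, 0], [-1, 0, 0, 0.02, 0, 0, 0], [-1, -0.002, 0.012, 0.01, 0, 0, 0], [-1, -0.005, 0.028, 0, 0, 0, -1], [-1, -0.005, 0.032, 0, 0, 0, -1], [-1, -0.005, 0.032, 0, 0, 0, -1], [-1, -0.005, 0.032, 0, 0, 0, -1], [-1, -0.005, 0.032, 0, 0, 0, -1], [-1, -0.005, 0.032, 0, 0, 0, -1], [-1, -0.005, 0.032, 0, 0, 0, -1], [-1, -0.003, 0.024, 0, 0, 0, -1], [-1, 0, 0.012, 0, 0, 0, 0], [-1, 0, 0, 0, 0, 0, 0], [-1, 0, 0, 0, 0, 0, 0]]}}

```text
time_s: 9.12
tcp_pos: [0.4026, 0.2097, 0.1354]
eef_rot: [180.0, 0.0, 2.5]
contact_force: [1.0, -0.4, -1.6]
gripper_width: 0.0135
gripper_force: 50.0
```

```bash
cat > w.py <<'E'
from h import *
import pickle,sys
n=sys.argv[1]
s=st(); c=cap("wrist"); t=cap("top"); e=cap("scene"); pickle.dump((c,t,e,s),open(n+".pkl","wb")); save(c,n+".png")
E
python3 w.py w3
```

```text
{'time_s': 9.125, 'tcp_pos': [0.4026, 0.2097, 0.1354], 'eef_rot': [179.9758, 0.0291, 2.5159], 'contact_force': [0.9919, -0.423, -1.6014], 'gripper_width': 0.0135, 'gripper_force': 49.9994, 'joints': [52.5063, 4.3977, -33.559, -0.0086, -52.0806, 40.0149]}
```

View pics/w3.png

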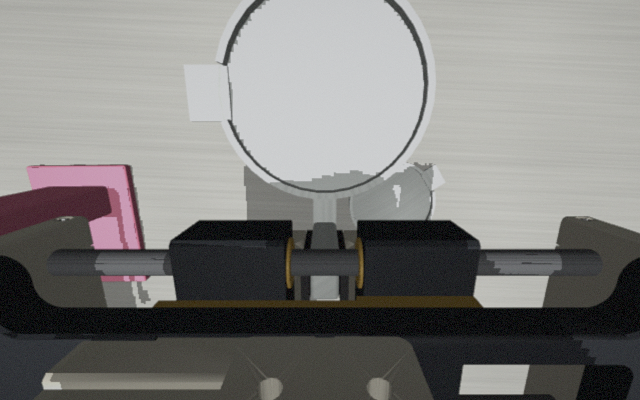

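Wrist view 3: the dish hangs level with centre near (327,85), bar at (323,250); the chute is out of view. I check the dish's tilt and locate the chute relative to the dish in the same top and scene views.

```bash
cat > g.py <<'E'
from h import *
import pickle,sys
c,t,e,s=pickle.load(open(sys.argv[1]+".pkl","rb"))
tp=s["tcp_pos"]; yaw=np.radians(s["eef_rot"][2]); zr=tp[2]-.0315+.026
exp=np.array([tp[0]+.088*np.cos(yaw),tp[1]+.088*np.sin(yaw)]); print("expected centre",exp.round(4),"rim z",round(zr,4))
for n,k in(("wrist",c),("top",t),("scene",e)):
    A=cloud(k).reshape(-1,3); r=np.hypot(*(A[:,:2]-exp).T)
    m=(r<.068)&(r>.050)&(abs(A[:,2]-zr)<.008); p=A[m]
    p=p[p[:,2]>np.percentile(p[:,2],90)-.004]
    for _ in range(6):
        a=np.linalg.lstsq(np.c_[2*p[:,:2],np.ones(len(p))],(p[:,:2]**2).sum(1),rcond=None)[0];R=np.sqrt(a[2]+a[:2]@a[:2])
        d=abs(np.hypot(*(p[:,:2]-a[:2]).T)-R); p=p[d<max(.003,2*np.median(d))]
    pl=np.linalg.lstsq(np.c_[p[:,:2]-a[:2],np.ones(len(p))],p[:,2],rcond=None)[0]
    print(n,"centre",a[:2].round(4),"R",R.round(4),len(p),"tilt deg x,y",np.degrees(pl[:2]).round(2),"z",pl[2].round(4))
E
python3 g.py w3
cat > disp.py <<'E'
from h import *
import pickle
c,t,e,s=pickle.load(open("w3.pkl","rb"))
for n,k in(("top",t),("scene",e)):
    A=cloud(k); x,y,z=A[...,0],A[...,1],A[...,2]
    m=(x>.59)&(x<.78)&(y>.16)&(y<.27)&(z>.14)
    p=A[m]
    # forks/trough profile: at x slices list y-extents and z
    print(n)
    for x0 in np.arange(.605,.77,.015):
        q=p[abs(p[:,0]-x0)<.004]
        if len(q)>3:
            h,_=np.histogram(q[:,1],np.arange(.17,.2601,.005)); 
            zz=[int(1000*np.median(q[(q[:,1]>=b)&(q[:,1]<b+.005),2])) if hh else 0 for b,hh in zip(np.arange(.17,.26,.005),h)]
            print(round(x0,3),np.percentile(q[:,1],[1,99]).round(4),zz)
im=t["img"]
E
python3 disp.py
```

```text
expected centre [0.4905 0.2136] rim z 0.1299
wrist centre [0.4896 0.2131] R 0.0576 4370 tilt deg x,y [-0.14 -0.08] z 0.1309
top centre [0.4878 0.2136] R 0.058 134 tilt deg x,y [ 0.04 -0.19] z 0.1291
scene centre [0.491  0.2149] R 0.0582 132 tilt deg x,y [-0.21  0.37] z 0.1282
top
0.62 [0.1973 0.2302] [0, 0, 0, 0, 0, 170, 159, 161, 160, 160, 161, 162, 176, 0, 0, 0, 0, 0]
0.635 [0.1798 0.2492] [0, 163, 167, 169, 0, 169, 160, 160, 160, 159, 159, 162, 176, 164, 168, 164, 0, 0]
0.65 [0.1863 0.2435] [0, 0, 0, 169, 169, 168, 171, 159, 160, 158, 158, 161, 173, 158, 170, 0, 0, 0]
0.665 [0.1864 0.2443] [0, 0, 0, 165, 170, 171, 171, 155, 158, 157, 158, 158, 172, 159, 170, 0, 0, 0]
0.68 [0.1873 0.245 ] [0, 0, 0, 164, 167, 168, 172, 157, 164, 170, 163, 155, 167, 155, 168, 167, 0, 0]
0.695 [0.1874 0.2433] [0, 0, 0, 164, 168, 156, 169, 165, 174, 175, 171, 155, 166, 172, 167, 0, 0, 0]
0.71 [0.1876 0.2442] [0, 0, 0, 169, 169, 0, 0, 0, 0, 0, 0, 0, 0, 0, 166, 0, 0, 0]
0.725 [0.1882 0.245 ] [0, 0, 0, 166, 170, 0, 0, 0, 0, 0, 0, 0, 0, 0, 168, 167, 0, 0]
0.74 [0.1885 0.2448] [0, 0, 0, 164, 167, 167, 162, 
[... 628 characters left out ...]
5, 176, 167, 159, 0, 0]
0.68 [0.1898 0.2464] [0, 0, 0, 170, 166, 165, 169, 0, 0, 171, 170, 0, 164, 0, 166, 160, 0, 0]
0.695 [0.1888 0.2475] [0, 0, 0, 168, 166, 0, 168, 171, 173, 174, 171, 169, 163, 0, 168, 159, 0, 0]
0.71 [0.1897 0.2473] [0, 0, 0, 168, 161, 160, 178, 173, 0, 168, 170, 174, 0, 180, 168, 159, 0, 0]
0.725 [0.1897 0.2483] [0, 0, 0, 168, 164, 165, 0, 0, 0, 0, 0, 0, 0, 0, 168, 159, 0, 0]
0.74 [0.19   0.2491] [0, 0, 0, 169, 169, 167, 0, 167, 168, 0, 165, 0, 169, 168, 168, 160, 0, 0]
0.755 [0.1918 0.2508] [0, 0, 0, 0, 169, 169, 169, 168, 168, 169, 169, 168, 168, 169, 168, 161, 154, 0]
0.77 [0.192 0.25 ] [0, 0, 0, 0, 159, 155, 161, 163, 159, 159, 161, 158, 156, 162, 153, 156, 155, 0]
```

```bash
python3 - <<'E'
from h import *
import pickle
c,t,e,s=pickle.load(open("w3.pkl","rb"))
for n,k,cor in(("top",t,(.0025,0)),("scene",e,(-.001,-.0013))):
    A=cloud(k).reshape(-1,3)+np.r_[cor,0]; x,y,z=A.T
    m=(x>.59)&(x<.79)&(y>.16)&(y<.27)&(z>.150)&(z<.19)
    p=A[m]; print(n)
    xs=np.arange(.655,.768,.004); lo=[];hi=[]
    for a in xs:
        q=p[abs(p[:,0]-a)<.0035,1]; lo.append(np.percentile(q,2)); hi.append(np.percentile(q,98))
    for L in(lo,hi): f=np.polyfit(xs-.64,L,1); print("edge slope deg",np.degrees(f[0]).round(2),"y at .64",f[1].round(4))
    q=p[(p[:,1]<.1845)|((p[:,1]>.247)&(p[:,0]<.66))]; print("pins",len(q),q.min(0).round(4),q.max(0).round(4),q.mean(0).round(4))
    q=p[(abs(p[:,1]-.215)<.018)]; print("front of trough x",np.sort(q[:,0])[[0,2,5,10]].round(4))
    # side walls of trough front
    q=p[(p[:,0]<.628)]; print("trough y range",np.percentile(q[:,1],[1,99]).round(4))
    q=p[(p[:,0]>.72)]; print("post back x",np.percentile(q[:,0],[99]).round(4))
    f=A[(z>.004)&(z<.016)&(x>.6)&(x<.8)&(y>.14)&(y<.28)]; print("foot front", np.percentile(f[:,0],[1,5]).round(4),"y",np.percentile(f[:,1],[1,99]).round(4))
E
```

```text
top
edge slope deg 1.29 y at .64 0.1863
edge slope deg 1.14 y at .64 0.2428
pins 16 [0.6346 0.1795 0.1589] [0.6475 0.2503 0.169 ] [0.6415 0.2066 0.164 ]
front of trough x [0.6112 0.6121 0.6136 0.614 ]
trough y range [0.1971 0.2303]
post back x [0.771]
foot front [0.618  0.6632] y [0.1489 0.2652]
scene
edge slope deg 1.49 y at .64 0.1877
edge slope deg 2.46 y at .64 0.2434
pins 17 [0.6327 0.1786 0.1549] [0.6489 0.2513 0.167 ] [0.6405 0.2288 0.1619]
front of trough x [0.6075 0.6108 0.612  0.6134]
trough y range [0.1974 0.232 ]
post back x [0.7726]
foot front [0.6611 0.666 ] y [0.1708 0.2678]
```

Pivot at about (0.641, 0.2148), dispenser yaw about 1.4°, mouth at x≈0.611. The dish is level. First touch should come near TCP x≈0.490. I align, approach, then press in slowly.

>>> {"name": "move_arm", "arguments": {"plan": [[-1, 0.004, -0.001, 0, 0, 0, -0.5], [-1, 0.01, 0, 0, 0, 0, -0.6], [-1, 0.014, 0.0003, 0, 0, 0, 0], [-1, 0.016, 0.0005, 0, 0, 0, 0], [-1, 0.016, 0.0005, 0, 0, 0, 0], [-1, 0.012, 0.0003, 0, 0, 0, 0], [-1, 0.006, 0.0002, 0, 0, 0, 0], [-1, 0.003, 0.0001, 0, 0, 0, 0], [-1, 0, 0, 0, 0, 0, 0], [-1, 0.002, 0, 0, 0, 0, 0], [-1, 0.002, 0, 0, 0, 0, 0], [-1, 0.002, 0, 0, 0, 0, 0], [-1, 0.002, 0, 0, 0, 0, 0], [-1, 0.002, 0, 0, 0, 0, 0], [-1, 0.002, 0, 0, 0, 0, 0], [-1, 0.002, 0, 0, 0, 0, 0], [-1, 0, 0, 0, 0, 0, 0]]}}

```text
time_s: 11.4
tcp_pos: [0.4977, 0.2112, 0.1354]
eef_rot: [180.0, 0.0, 1.4]
contact_force: [-2.9, 0.2, -0.4]
gripper_width: 0.0136
gripper_force: 50.0
```

```bash
python3 w.py w4; python3 g.py w4; python3 - <<'E'
from h import *
import pickle
c,t,e,s=pickle.load(open("w4.pkl","rb"))
A=cloud(t).reshape(-1,3)+[.0025,0,0]; 
p=A[(abs(A[:,1]-.2148)<.02)&(A[:,0]>.59)&(A[:,0]<.72)&(A[:,2]>.14)]
for x0 in np.arange(.605,.72,.012):
    q=p[abs(p[:,0]-x0)<.004]; 
    if len(q): print(x0.round(3),[ (int(1000*np.median(q[abs(q[:,1]-b)<.003,2])) if (abs(q[:,1]-b)<.003).any() else 0) for b in np.arange(.197,.235,.006)])
E
```

```text
{'time_s': 11.4, 'tcp_pos': [0.4977, 0.2112, 0.1354], 'eef_rot': [179.989, 0.0288, 1.4194], 'contact_force': [-2.8728, 0.244, -0.3649], 'gripper_width': 0.0136, 'gripper_force': 50.0012, 'joints': [43.7678, 12.5459, -23.4628, -0.0139, -54.0201, 47.6597]}
expected centre [0.5856 0.2134] rim z 0.1299
wrist centre [0.5848 0.213 ] R 0.0576 4355 tilt deg x,y [-0.1  -0.05] z 0.1309
top centre [0.5827 0.2136] R 0.058 85 tilt deg x,y [-0.03 -0.34] z 0.1294
scene centre [0.5864 0.2151] R 0.0581 100 tilt deg x,y [-0.02  0.28] z 0.1284
0.617 [170, 159, 159, 159, 158, 162, 174]
0.629 [174, 159, 161, 158, 160, 159, 175]
0.641 [168, 158, 160, 160, 158, 159, 174]
0.653 [170, 158, 160, 160, 159, 160, 176]
0.665 [170, 167, 158, 159, 160, 161, 173]
0.677 [170, 175, 159, 160, 161, 160, 175]
0.689 [170, 176, 177, 182, 179, 175, 174]
0.701 [171, 180, 165, 177, 179, 178, 176]
```

View pics/w4.png

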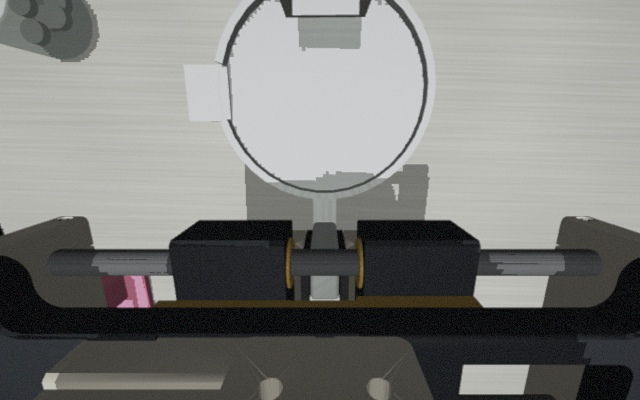

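Wrist view 4: the chute mouth (328,5) is over the dish's far part, centred laterally on it. The chute floor has just become flat (about 0.09 rad tip), so touch was near TCP x≈0.495. I push about 8 mm more and let the ball come.

>>> {"name": "move_arm", "arguments": {"plan": [[-1, 0.0015, 0, 0, 0, 0, 0], [-1, 0.0015, 0, 0, 0, 0, 0], [-1, 0.0015, 0, 0, 0, 0, 0], [-1, 0.0015, 0, 0, 0, 0, 0], [-1, 0.0015, 0, 0, 0, 0, 0], [-1, 0.001, 0, 0, 0, 0, 0], [-1, 0, 0, 0, 0, 0, 0], [-1, 0, 0, 0, 0, 0, 0], [-1, 0, 0, 0, 0, 0, 0], [-1, 0, 0, 0, 0, 0, 0], [-1, 0, 0, 0, 0, 0, 0], [-1, 0, 0, 0, 0, 0, 0]]}}

```text
time_s: 13.05
tcp_pos: [0.5062, 0.2113, 0.1355]
eef_rot: [180.0, 0.0, 1.4]
contact_force: [-1.1, -0.8, -4.2]
gripper_width: 0.014
gripper_force: 50.0
```

```bash
cat > ball.py <<'E'
from h import *
import sys
# ball in the dish: points above the floor cone inside the rim, from the wrist view; and chute profile from the top view
s=st(); c=cap("wrist"); tp=s["tcp_pos"]; yaw=np.radians(s["eef_rot"][2])
A=cloud(c).reshape(-1,3); zu=tp[2]-.0315+.0016
d=np.array([np.cos(yaw),np.sin(yaw)]); ctr=np.array(tp[:2])+.088*d
rel=A[:,:2]-ctr; a=rel@d; b=rel@np.array([-d[1],d[0]]); r=np.hypot(a,b); h=A[:,2]-zu
m=(r<.05)&(h>.0235)&(h<.05)
print("n",m.sum())
if m.sum():
    print("ball top pts: dish x,y mm",(1000*np.c_[a,b][m].mean(0)).round(1),"range",(1000*np.percentile(a[m],[2,98])).round(),(1000*np.percentile(b[m],[2,98])).round(),"h max mm",(1000*np.percentile(h[m],98)).round(1))
if len(sys.argv)>1:
    t=cap("top"); A=cloud(t).reshape(-1,3)+[.0025,0,0]
    p=A[(abs(A[:,1]-.2148)<.006)&(A[:,2]>.135)]
    print([(x0.round(3),int(1000*np.median(p[abs(p[:,0]-x0)<.004,2]))) for x0 in np.arange(.605,.71,.012) if (abs(p[:,0]-x0)<.004).any()])
E
python3 ball.py 1
```

```text
{'time_s': 13.05, 'tcp_pos': [0.5062, 0.2113, 0.1355], 'eef_rot': [179.9955, 0.009, 1.4255], 'contact_force': [-1.075, -0.7829, -4.2358], 'gripper_width': 0.014, 'gripper_force': 49.9991, 'joints': [43.1162, 13.2358, -22.5147, -0.0032, -54.2592, 48.3111]}
n 2258
ball top pts: dish x,y mm [13.5 -0.2] range [-6. 28.] [-14.  13.] h max mm 49.9
[(np.float64(0.617), 151), (np.float64(0.629), 155), (np.float64(0.641), 159), (np.float64(0.653), 161), (np.float64(0.665), 166), (np.float64(0.677), 168), (np.float64(0.689), 172), (np.float64(0.701), 173)]
```

The chute is tipped about 0.27 rad and its floor profile shows no ball left. One look to confirm before backing out.

```bash
python3 w.py w5
```

```text
{'time_s': 13.15, 'tcp_pos': [0.5063, 0.2113, 0.1355], 'eef_rot': [179.9966, 0.0046, 1.4278], 'contact_force': [-2.0835, 0.9023, -3.5453], 'gripper_width': 0.0137, 'gripper_force': 49.9989, 'joints': [43.1155, 13.2335, -22.5138, -0.0007, -54.2585, 48.3127]}
```

View pics/w5.png

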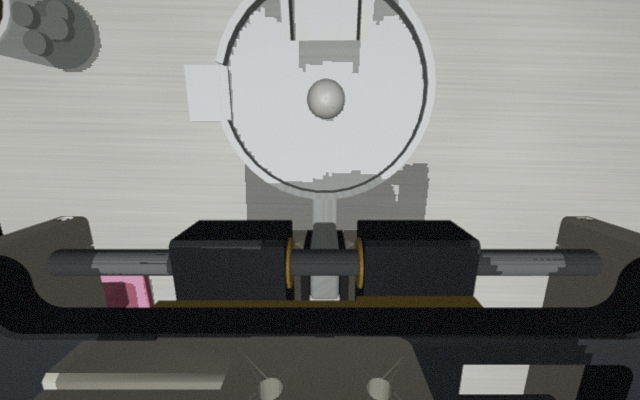

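Wrist view 5: the ball lies in the dish at (326,99), close to its middle; the chute mouth is at (325,40). I draw back gently, and meanwhile measure the press slot.

>>> {"name": "move_arm", "arguments": {"plan": [[-1, 0, 0, 0, 0, 0, 0], [-1, 0, 0, 0, 0, 0, 0], [-1, 0, 0, 0, 0, 0, 0], [-1, 0, 0, 0, 0, 0, 0], [-1, -0.001, 0, 0, 0, 0, 0], [-1, -0.003, -0.0001, 0, 0, 0, 0], [-1, -0.005, -0.0001, 0, 0, 0, 0], [-1, -0.007, -0.0002, 0, 0, 0, 0], [-1, -0.009, -0.0002, 0, 0, 0, 0], [-1, -0.011, -0.0003, 0, 0, 0, 0], [-1, -0.011, -0.0003, 0, 0, 0, 0], [-1, -0.011, -0.0003, 0, 0, 0, 0], [-1, -0.011, -0.0003, 0, 0, 0, 0], [-1, -0.009, -0.0002, 0, 0, 0, 0], [-1, -0.007, -0.0002, 0, 0, 0, 0], [-1, -0.005, -0.0001, 0, 0, 0, 0], [-1, -0.003, -0.0001, 0, 0, 0, 0], [-1, -0.001, 0, 0, 0, 0, 0], [-1, 0, 0, 0, 0, 0, 0], [-1, 0, 0, 0, 0, 0, 0]]}}

```text
time_s: 15.8
tcp_pos: [0.4124, 0.2089, 0.1355]
eef_rot: [180.0, 0.0, 1.4]
contact_force: [0.9, 0.8, -1.5]
gripper_width: 0.0136
gripper_force: 50.0
```

```bash
python3 ball.py; python3 - <<'E'
from h import *
import pickle
w,_=pickle.load(open("w2.pkl","rb")); c,t,e,s=pickle.load(open("w3.pkl","rb"))
for n,k,cor in(("wrist",w,(0,0,-.0016)),("top",t,(.0025,-.0005,0)),("scene",e,(-.001,-.002,0))):
    A=cloud(k).reshape(-1,3)+cor; x,y,z=A.T
    m=(x>.57)&(x<.72)&(y>-.29)&(y<-.17)&(z>.062)&(z<.077); print(n,m.sum())
    if m.sum()<20: continue
    p=A[m]; yaw=np.radians(9.5)
    for it in range(2):
        u=np.array([np.cos(yaw),np.sin(yaw)]); v=np.array([-u[1],u[0]]); o=np.array([.62,-.228])
        a=(p[:,:2]-o)@u; b=(p[:,:2]-o)@v
        ed=[]
        for i,(lab,sg) in enumerate((("L outer",1),("L inner",1),("R inner",-1),("R outer",-1))):
            X=[];Y=[]
            for a0 in np.arange(-.015,.05,.004):
                q=b[(abs(a-a0)<.003)&(b*sg>0)&(abs(b)<.048)]
                if len(q)>3: X.append(a0);Y.append(np.percentile(q,97 if i in(0,2) else 3))
            if len(X)>3:
                X,Y=np.array(X),np.array(Y); k_=abs(Y-np.median(Y))<.006; f=np.polyfit(X[k_],Y[k_],1); ed.append(f)
                if it: print(" ",lab,"slope deg",np.degrees(f[0]).round(2),"b",f[1].round(4),k_.sum())
        if it==0 and len(ed)==4: yaw+=np.mean([ed[1][0],ed[2][0]])
    fr=[np.percentile(a[(b*sg>0.016)&(abs(b)<.04)],2) for sg in(1,-1)]
    print("  yaw",np.degrees(yaw).round(2),"front a",np.round(fr,4),"front world",(o+u*np.mean(fr)).round(4),"z",np.median(p[:,2]).round(4))
    m=(x>.54)&(x<.7)&(y>-.30)&(y<-.15)&(z>.017)&(z<.032); q=(A[m][:,:2]-o); a=q@u;b=q@v
    fp=[]
    for b0 in np.arange(-.035,.036,.007):
        g=a[abs(b-b0)<.003]; g=g[g>-.06]
        if len(g)>3: fp.append((b0,np.percentile(g,4)))
    fp=np.array(fp); print("  base front",np.round(fp*1000,1).tolist(), "b range",np.percentile(b[a>-.05],[1,99]).round(4))
E
```

```text
{'time_s': 15.8, 'tcp_pos': [0.4124, 0.2089, 0.1355], 'eef_rot': [179.9945, 0.0015, 1.4184], 'contact_force': [0.8931, 0.7977, -1.5266], 'gripper_width': 0.0136, 'gripper_force': 49.9996, 'joints': [51.3743, 5.2038, -32.6339, 0.003, -52.1675, 40.0422]}
n 955
ball top pts: dish x,y mm [-1.  -0.4] range [-9.  7.] [-9.  8.] h max mm 29.3
wrist 4134
  L outer slope deg 0.13 b 0.0374 14
  L inner slope deg -0.06 b 0.0112 13
  R inner slope deg 0.18 b -0.0184 14
  R outer slope deg -0.43 b -0.0447 13
  yaw 10.27 front a [-0.0107 -0.0111] front world [ 0.6093 -0.2299] z 0.0699
  base front [[-35.0, -31.1], [-28.0, -30.7], [-21.0, -29.7], [-14.0, -30.7], [-7.0, -30.6], [-0.0, -30.5], [7.0, -30.5], [14.0, -30.4], [21.0, -30.5], [28.0, -30.4], [35.0, -27.8]] b range [-0.0563  0.0504]
top 453
  L outer slope deg -1.23 b 0.0375 16
  L inner slope deg -0.63 b 0.0117 16
  R inner slope deg 0.09 b -0.0189 14
  R outer slope deg -1.22 b -0.0439 15
  yaw 10.31 front a [-0.0094 -0.0105] front world [ 0.6102 -0.2298] z 0.0689
  base front [[-35.0, -31.1], [-28.0, -30.4], [-21.0, -28.2], [-14.0, -26.7], [-7.0, -27.4], [-0.0, -28.1], [7.0, -31.0], [14.0, -30.0], [21.0, -29.5], [28.0, -30.1], [35.0, -27.9]] b range [-0.0563  0.0509]
scene 298
  L outer slope deg 1.68 b 0.0368 15
  L inner slope deg 0.1 b 0.0126 16
  R inner slope deg -0.47 b -0.0178 15
  R outer slope deg -0.23 b -0.0426 15
  yaw 8.99 front a [-0.0097 -0.0074] front world [ 0.6115 -0.2293] z 0.0683
  base front [[-28.0, -16.2], [-21.0, 42.4], [-14.0, 51.6], [-7.0, 51.4], [-0.0, 61.3], [7.0, 64.8], [14.0, 66.9], [21.0, 2.2], [28.0, -26.4], [35.0, -26.6]] b range [-0.0269  0.0534]
```

The ball is centred (within 1 mm). Slot mouth at (0.610, −0.2335), press yaw 10.3°, anvil tops at 0.070. I compute a smooth path with the turn about the dish centre, stopping 15 mm short first.

```bash
python3 - <<'E'
import numpy as np
p0=np.array([.4124,.2089]);y0=1.4;p1=np.array([.4831,-.1672]);y1=-79.7
d=lambda y:.088*np.array([np.cos(np.radians(y)),np.sin(np.radians(y))])
c0=p0+d(y0);c1=p1+d(y1);N=54;cur=np.r_[p0,.1355,y0];rows=[]
for i in range(1,N+1):
    t=i/N;s=10*t**3-15*t**4+6*t**5; y=y0+s*(y1-y0); c=c0+s*(c1-c0)
    tgt=np.r_[c-d(y),.1355-.027*s,y]; q=np.round((tgt-cur)/[.0005,.0005,.0005,.1])*[.0005,.0005,.0005,.1]; cur=cur+q; rows.append(q)
for k in range(0,N,18): print([[-1]+[round(v,4) for v in q[:3]]+[0,0,round(q[3],1)] for q in rows[k:k+18]])
print(cur)
E
```

```text
[[-1, np.float64(-0.0), np.float64(-0.0), np.float64(-0.0), 0, 0, np.float64(-0.0)], [-1, np.float64(-0.0), np.float64(-0.0), np.float64(-0.0), 0, 0, np.float64(-0.0)], [-1, np.float64(-0.0), np.float64(-0.0005), np.float64(-0.0), 0, 0, np.float64(-0.1)], [-1, np.float64(-0.0), np.float64(-0.0005), np.float64(-0.0), 0, 0, np.float64(-0.2)], [-1, np.float64(-0.0), np.float64(-0.0015), np.float64(-0.0), 0, 0, np.float64(-0.3)], [-1, np.float64(-0.0), np.float64(-0.0015), np.float64(-0.0005), 0, 0, np.float64(-0.3)], [-1, np.float64(-0.0), np.float64(-0.002), np.float64(0.0), 0, 0, np.float64(-0.5)], [-1, np.float64(-0.0), np.float64(-0.003), np.float64(-0.0), 0, 0, np.float64(-0.7)], [-1, np.float64(-0.0), np.float64(-0.003), np.float64(-0.0005), 0, 0, np.float64(-0.8)], [-1, np.float64(-0.0), np.float64(-0.004), np.float64(-0.0005), 0, 0, np.float64(-0.9)], [-1, np.float64(0.0), np.float64(-0.0045), np.float64(-0.0), 0, 0, np.float64(-1.1)], [-1, np.float64(0.0), np.float64(-0.0055), np.float64(-0.0005), 0, 0, np.float64(-1.3)], [-1, np.float64(0.0005), np.float64(-0.006), np.float64(
[... 3034 characters left out ...]
np.float64(-0.0035), np.float64(-0.0), 0, 0, np.float64(-0.7)], [-1, np.float64(0.001), np.float64(-0.0025), np.float64(-0.0), 0, 0, np.float64(-0.5)], [-1, np.float64(0.0005), np.float64(-0.002), np.float64(-0.0005), 0, 0, np.float64(-0.3)], [-1, np.float64(0.0005), np.float64(-0.0015), np.float64(0.0), 0, 0, np.float64(-0.3)], [-1, np.float64(0.0), np.float64(-0.001), np.float64(0.0), 0, 0, np.float64(-0.2)], [-1, np.float64(0.0), np.float64(-0.0005), np.float64(0.0), 0, 0, np.float64(-0.1)], [-1, np.float64(0.0), np.float64(-0.0), np.float64(0.0), 0, 0, np.float64(0.0)], [-1, np.float64(0.0), np.float64(-0.0), np.float64(0.0), 0, 0, np.float64(-0.0)]]
[  0.4829  -0.1671   0.1085 -79.7   ]
```

>>> {"name": "move_arm", "arguments": {"plan": [[-1, 0, -0.0005, 0, 0, 0, -0.1], [-1, 0, -0.0005, 0, 0, 0, -0.2], [-1, 0, -0.0015, 0, 0, 0, -0.3], [-1, 0, -0.0015, -0.0005, 0, 0, -0.3], [-1, 0, -0.002, 0, 0, 0, -0.5], [-1, 0, -0.003, 0, 0, 0, -0.7], [-1, 0, -0.003, -0.0005, 0, 0, -0.8], [-1, 0, -0.004, -0.0005, 0, 0, -0.9], [-1, 0, -0.0045, 0, 0, 0, -1.1], [-1, 0, -0.0055, -0.0005, 0, 0, -1.3], [-1, 0.0005, -0.006, -0.0005, 0, 0, -1.4], [-1, 0, -0.0065, -0.0005, 0, 0, -1.6], [-1, 0.0005, -0.0075, -0.0005, 0, 0, -1.7], [-1, 0.0005, -0.008, -0.001, 0, 0, -1.9], [-1, 0.0005, -0.0085, -0.0005, 0, 0, -2.1], [-1, 0.001, -0.009, -0.0005, 0, 0, -2.1]]}}

```text
time_s: 17.85
tcp_pos: [0.4153, 0.1368, 0.13]
eef_rot: [180.0, -0.0, -15.7]
contact_force: [0.8, 0.8, -2.4]
gripper_width: 0.0135
gripper_force: 50.0
```

>>> {"name": "move_arm", "arguments": {"plan": [[-1, 0.001, -0.01, -0.001, 0, 0, -2.3], [-1, 0.001, -0.01, -0.0005, 0, 0, -2.4], [-1, 0.0015, -0.011, -0.001, 0, 0, -2.5], [-1, 0.0015, -0.011, -0.001, 0, 0, -2.6], [-1, 0.002, -0.012, -0.001, 0, 0, -2.6], [-1, 0.002, -0.0115, -0.0005, 0, 0, -2.8], [-1, 0.002, -0.0125, -0.001, 0, 0, -2.7], [-1, 0.0025, -0.0125, -0.001, 0, 0, -2.8], [-1, 0.0025, -0.0125, -0.001, 0, 0, -2.9], [-1, 0.0025, -0.013, -0.001, 0, 0, -2.8], [-1, 0.003, -0.013, -0.001, 0, 0, -2.8], [-1, 0.003, -0.013, -0.001, 0, 0, -2.7], [-1, 0.003, -0.0125, -0.0005, 0, 0, -2.8], [-1, 0.0035, -0.013, -0.001, 0, 0, -2.6], [-1, 0.003, -0.0125, -0.001, 0, 0, -2.6], [-1, 0.003, -0.012, -0.001, 0, 0, -2.5], [-1, 0.0035, -0.012, -0.0005, 0, 0, -2.4], [-1, 0.003, -0.0115, -0.001, 0, 0, -2.3]]}}

```text
time_s: 20.1
tcp_pos: [0.4591, -0.0789, 0.114]
eef_rot: [-180.0, -0.0, -62.8]
contact_force: [0.9, 0.0, -1.9]
gripper_width: 0.0139
gripper_force: 50.0
```

>>> {"name": "move_arm", "arguments": {"plan": [[-1, 0.003, -0.011, -0.0005, 0, 0, -2.1], [-1, 0.0025, -0.01, -0.0005, 0, 0, -2.1], [-1, 0.003, -0.01, -0.001, 0, 0, -1.9], [-1, 0.002, -0.009, -0.0005, 0, 0, -1.7], [-1, 0.0025, -0.0085, -0.0005, 0, 0, -1.6], [-1, 0.002, -0.0075, -0.0005, 0, 0, -1.4], [-1, 0.002, -0.0065, -0.0005, 0, 0, -1.3], [-1, 0.0015, -0.006, 0, 0, 0, -1.1], [-1, 0.0015, -0.005, -0.0005, 0, 0, -0.9], [-1, 0.001, -0.0045, -0.0005, 0, 0, -0.8], [-1, 0.001, -0.0035, 0, 0, 0, -0.7], [-1, 0.001, -0.0025, 0, 0, 0, -0.5], [-1, 0.0005, -0.002, -0.0005, 0, 0, -0.3], [-1, 0.0005, -0.0015, 0, 0, 0, -0.3], [-1, 0, -0.001, 0, 0, 0, -0.2], [-1, 0, -0.0005, 0, 0, 0, -0.1], [-1, 0, 0, 0, 0, 0, 0], [-1, 0, 0, 0, 0, 0, 0]]}}

```text
time_s: 22.35
tcp_pos: [0.4828, -0.1671, 0.1086]
eef_rot: [-180.0, -0.0, -79.7]
contact_force: [-0.3, 0.5, -0.3]
gripper_width: 0.0137
gripper_force: 50.0
```

```bash
python3 ball.py; python3 w.py w6; python3 g.py w6
```

```text
{'time_s': 22.35, 'tcp_pos': [0.4828, -0.1671, 0.1086], 'eef_rot': [-179.9961, -0.0005, -79.6676], 'contact_force': [-0.277, 0.5287, -0.2691], 'gripper_width': 0.0137, 'gripper_force': 49.9994, 'joints': [2.9638, 11.6288, -28.9261, -0.0, -49.4411, 7.3686]}
n 946
ball top pts: dish x,y mm [-0.9  0.2] range [-9.  8.] [-8.  8.] h max mm 29.2
{'time_s': 22.4, 'tcp_pos': [0.4828, -0.1671, 0.1086], 'eef_rot': [-179.9999, 0.0001, -79.6669], 'contact_force': [-0.2102, 0.269, -2.2542], 'gripper_width': 0.0137, 'gripper_force': 49.9995, 'joints': [2.9638, 11.6297, -28.9275, -0.0001, -49.4427, 7.3694]}
expected centre [ 0.4986 -0.2536] rim z 0.1031
wrist centre [ 0.4985 -0.2527] R 0.0576 4360 tilt deg x,y [-0.01  0.2 ] z 0.104Traceback (most recent call last):
  File "g.py", line 9, in <module>
    p=p[p[:,2]>np.percentile(p[:,2],90)-.004]
               ~~~~~~~~~~~~~^^^^^^^^^^^
    return _quantile_unchecked(
        a, q, axis, out, overwrite_input, method, keepdims, weights)
    return _ureduce(a,
                    func=_quantile_ureduce_func,
    ...<5 lines>...
                    overwrite_input=overwrite_input,
                    method=method)
    r = func(a, **kwargs)
    result = _quantile(arr,
                       quantiles=q,
    ...<2 lines>...
                       out=out,
                       weights=wgt)
    slices_having_nans = np.isnan(arr[-1, ...])
                                  ~~~^^^^^^^^^
IndexError: index -1 is out of bounds for axis 0 with size 0
```

Level and ball still centred. I measure the lip and slot together in the wrist and scene views.

```bash
cat > lip.py <<'E'
from h import *
import pickle,sys
c,t,e,s=pickle.load(open(sys.argv[1]+".pkl","rb"))
u=np.array([np.cos(np.radians(10.3)),np.sin(np.radians(10.3))]);v=np.array([-u[1],u[0]]);o=np.array([.6100,-.2335])
for n,k in(("wrist",c),("scene",e)):
    A=cloud(k).reshape(-1,3); q=A[:,:2]-o; a=q@u;b=q@v;z=A[:,2]
    m=(a>-.055)&(a<.0)&(abs(b)<.03)&(z>.082)&(z<.11); print(n,"lip",m.sum())
    if m.sum()>10: print("  tip a",np.percentile(a[m],[95,99]).round(4),"b edges",np.percentile(b[m&(a>-.05)],[2,98]).round(4),"z",np.median(z[m]).round(4))
    m=(a>-.02)&(a<.06)&(abs(b)<.05)&(z>.06)&(z<.078)
    if m.sum()>20:
        L=m&(b>0);Rr=m&(b<0); print("  anvil front a",[np.percentile(a[w],2).round(4) if w.sum()>9 else None for w in(L,Rr)],"inner b",[np.percentile(b[L],3).round(4) if L.any() else None,np.percentile(b[Rr],97).round(4) if Rr.any() else None],"z",np.median(z[m]).round(4),L.sum(),Rr.sum())
E
python3 lip.py w6
```

```text
wrist lip 1958
  tip a [-0.0361 -0.0353] b edges [-0.0134  0.015 ] z 0.0982
  anvil front a [np.float64(-0.0006), np.float64(-0.001)] inner b [np.float64(0.014), np.float64(-0.0151)] z 0.0715 4067 5365
scene lip 44
  tip a [-0.0346 -0.0326] b edges [-0.0111  0.0176] z 0.0953
  anvil front a [np.float64(0.0041), np.float64(0.0037)] inner b [np.float64(0.0162), np.float64(-0.0117)] z 0.0677 116 113
```

The gap is 35 mm, the lip is 1.2 mm to the left, and it sits 26 mm above the slot. I go forward 15 mm and 1 mm right, slowly.

>>> {"name": "move_arm", "arguments": {"plan": [[-1, 0.0005, 0, 0, 0, 0, 0], [-1, 0.001, 0, 0, 0, 0, 0], [-1, 0.002, 0.0002, 0, 0, 0, 0], [-1, 0.002, 0.0003, 0, 0, 0, 0], [-1, 0.002, 0.0003, 0, 0, 0, 0], [-1, 0.002, 0.0003, 0, 0, 0, 0], [-1, 0.002, 0.0003, 0, 0, 0, 0], [-1, 0.002, 0.0003, 0, 0, 0, 0], [-1, 0.001, 0, 0, 0, 0, 0], [-1, 0.0005, 0, 0, 0, 0, 0], [-1, 0, 0, 0, 0, 0, 0], [-1, 0, 0, 0, 0, 0, 0], [-1, 0, 0, 0, 0, 0, 0], [-1, 0, 0, 0, 0, 0, 0], [-1, 0, 0, 0, 0, 0, 0], [-1, 0, 0, 0, 0, 0, 0]]}}

```text
time_s: 24.55
tcp_pos: [0.4978, -0.1654, 0.1086]
eef_rot: [-180.0, 0.0, -79.7]
contact_force: [0.0, 0.6, -1.8]
gripper_width: 0.0137
gripper_force: 50.0
```

```bash
python3 w.py w7; python3 lip.py w7; python3 ball.py; python3 g.py w7 2>/dev/null
```

```text
{'time_s': 24.55, 'tcp_pos': [0.4978, -0.1654, 0.1086], 'eef_rot': [-179.9966, 0.0007, -79.6725], 'contact_force': [0.0092, 0.6412, -1.7896], 'gripper_width': 0.0137, 'gripper_force': 49.9995, 'joints': [3.0675, 12.8424, -27.2778, -0.0015, -49.8766, 7.2609]}
wrist lip 5195
  tip a [-0.0227 -0.0206] b edges [-0.0273  0.0261] z 0.0976
  anvil front a [np.float64(-0.0006), np.float64(-0.001)] inner b [np.float64(0.0136), np.float64(-0.0151)] z 0.0715 3991 5280
scene lip 83
  tip a [-0.0208 -0.0198] b edges [-0.0267  0.0286] z 0.0944
  anvil front a [np.float64(0.0034), np.float64(0.0007)] inner b [np.float64(0.0161), np.float64(-0.0113)] z 0.0679 113 109
{'time_s': 24.7, 'tcp_pos': [0.4978, -0.1654, 0.1086], 'eef_rot': [179.9971, -0.0001, -79.6706], 'contact_force': [0.0996, -0.0603, -1.8197], 'gripper_width': 0.0137, 'gripper_force': 49.9994, 'joints': [3.0669, 12.8433, -27.2797, 0.0006, -49.8799, 7.2621]}
n 956
ball top pts: dish x,y mm [-0.9  0.1] range [-9.  8.] [-8.  8.] h max mm 29.3
expected centre [ 0.5136 -0.252 ] rim z 0.1031
wrist centre [ 0.5135 -0.2511] R 0.0576 4344 tilt deg x,y [0.03 0.17] z 0.104
top centre [ 0.4925 -0.2518] R 0.0408 7 tilt deg x,y [17.23  1.38] z 0.1124
scene centre [ 0.5166 -0.2469] R 0.0577 37 tilt deg x,y [-0.24  0.68] z 0.1022
```

View pics/w7.png

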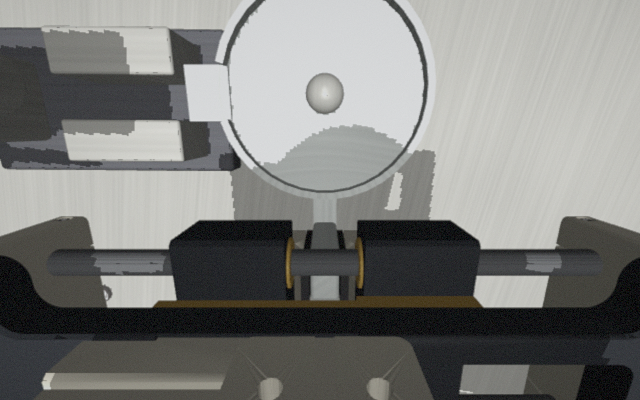

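Wrist view 7: the ball is centred at (325,93). The lip (186–230, 93) points along the slot between the anvils (50 and 140), with its tip about 20 mm before the mouth and 26 mm above it; nothing touches. I hand it in.

```bash
python3 -c "
from h import *
print(workorder.close_job())"
```

```text
the job is handed in; nothing more can be done
None
```

The job is handed in, and the last measurements before that met the task: dish held level and still, ball centred to within 1 mm, and the lip pointing into the press slot, its tip about 20 mm in front of the mouth and 26 mm above it, at about 25 s of the 67 s allowed; I did not re-check the yo-yo, bearing, pad seater and jar at the end.

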